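Tip two crates to find the stamp, push it to the dispatch line

TASK

Without gripping or lifting anything, use the fingertips to tip both blue crates over away from you, so that each lies on its far wall with its underside facing you. One of them has a round red stamp on its underside: when both are tipped, push that one, still lying so, straight away from you until it sits centrally across the yellow and black dispatch stripe on the desk. Leave the plain one lying on your side of the stripe and clear of it, and do not disturb the small dark bottle, the blue stopper or the tin.

Things in the scene. Friction and masses are not known exactly. Their poses are not given: they have to be found in the camera images.
- stamped_crate: loose blue plastic parts crate, open top, empty, 48 deep (own x) x 70 wide (y) x 80 high (z) mm, walls 3 mm, about 150 g; under its bottom is a round red stamp (a red ring and a red dot on white, 37 mm across). Origin: centre of the underside; own z points to the open top. Starts upright, front wall (own -x, with a paper label) facing the robot within 12 degrees
- stamped_crate_center (a point): centre of the stamped crate's outer box, 40 mm from its underside along its own z; 40 mm above the desk while upright, 24 mm when the crate lies on its far wall; it is then 48 mm high and 80 mm long, and its underside faces the robot
- stamped_crate_front (a point): middle of the stamped crate's front wall, on the outside, 40 mm from the underside; 48 mm above the desk when the crate lies on its far wall. Pushed away from the robot close below the top edge of this wall, the crate tips about its far lower edge rather than slides; after about 35 degrees it is past its balance and drops onto its far wall by itself
- plain_crate: loose blue plastic parts crate, open top, empty, 48 deep (own x) x 70 wide (y) x 80 high (z) mm, walls 3 mm, about 150 g; its bottom is plain grey, else like the other; which stands left varies. Origin: centre of the underside; own z points to the open top. Starts upright, front wall (own -x, with a paper label) facing the robot within 12 degrees
- plain_crate_center (a point): the same point on the plain crate as stamped_crate_center
- plain_crate_front (a point): the same point on the plain crate as stamped_crate_front
- dispatch_line: flat yellow tape stripe with black bars, 20 x 300 mm, stuck on the desk beyond the crates; its long side runs left to right (own y), its own x points away from the robot. It cannot be felt and does not move. Origin: its middle, on the desk
- dark_dropper: loose small dark bottle with black cap, 36 mm diameter, 77 high, to the right of the crates; leave alone. Origin: centre of its base
- blue_stopper: loose round blue stopper, 27 mm diameter, 12 high, on the desk in front of the crates; leave alone. Origin: centre of its base
- solvent_tin: loose brown and orange rectangular tin, 53 x 82 x 124 high, to the right; leave alone. Origin: centre of its base

How it is judged:
On the way:
1. both crates lie on their far walls, undersides towards the robot, the stamped one still short of the stripe (its centre more than 35 mm before the stripe's middle) (angle between each of stamped_crate, plain_crate's own z axis and vertical above 1.4 rad and height (world z) of each of stamped_crate_front, plain_crate_front above 0.042 m and x of stamped_crate_center in the frame of dispatch_line below -0.035 m), for 0.2 s.
At the end, for the whole second after the job is handed in: The stamped crate lies at rest on its far wall with its centre within 25 mm of the stripe's middle line, between the stripe's ends; the plain crate lies at rest on its far wall with its centre more than 50 mm before the stripe's middle line (angle between each of stamped_crate, plain_crate's own z axis and vertical above 1.4 rad and height (world z) of each of stamped_crate_front, plain_crate_front above 0.042 m and linear speed of each of stamped_crate, plain_crate below 0.01 m/s and x of stamped_crate_center in the frame of dispatch_line between -0.025 and 0.025 m and y of stamped_crate_center in the frame of dispatch_line between -0.15 and 0.15 m and x of plain_crate_center in the frame of dispatch_line below -0.05 m); the robot touches nothing.
It fails at once if a crate is lifted or carried off the desk (it may only be tipped and pushed) (height (world z) of any of stamped_crate_center, plain_crate_center above 0.058 m or (angle between stamped_crate's own z axis and vertical below 0.2 rad and height (world z) of stamped_crate_center above 0.052 m) or (angle between stamped_crate's own z axis and vertical above 1.4 rad and height (world z) of stamped_crate_center above 0.04 m) or (angle between plain_crate's own z axis and vertical below 0.2 rad and height (world z) of plain_crate_center above 0.052 m) or (angle between plain_crate's own z axis and vertical above 1.4 rad and height (world z) of plain_crate_center above 0.04 m)).
It fails at once if the plain crate is pushed onto the stripe (centre less than 35 mm before its middle line) (x of plain_crate_center in the frame of dispatch_line above -0.035 m).
It fails at once if the dark bottle, the blue stopper or the tin is moved by more than 25 mm (distance of any of dark_dropper, blue_stopper, solvent_tin from where it was at the start of the episode above 0.025 m).
It also fails if it takes over 56 s, if anything falls off the work surface, if the arm or the gripper's body presses on something with over 40 N, if the wrist force passes 120 N, or if a joint passes its speed limit or range.

ROBOT

A 7-joint arm with a two-finger parallel gripper is mounted at the origin on a cart in front of the work surface, level with it; the furniture and walls round the work are solid. World frame = base frame: x ahead of the robot, y to its left, z up, the work surface at z = 0. Lengths are in m, angles in rad, forces in N, time in s.
With the tool pointing down it reaches from about 0.425 to 0.95 m from the base axis. Payload 4.7 kg.
Tool frame: the origin (TCP) lies on the centre line of the jaws, within the pads' length; the fingertips stand robot.nose_length ahead of it and the grasp point (between the pads) lies 8 mm behind it (robot.nose_length is the distance from the TCP to the fingertips, in m); z points along the fingers, y is the line along which they close (so a half turn about z gives the same grasp; the last joint's range is limited). The gripper opens to 85 mm and grips with 20 to 120 N. Pads are 22 mm wide; open, the fingers measure 114 mm over their backs; the gripper's body (76 mm by 85 mm) begins 54 mm behind the grasp point. The pads swing forward as they close: fully open they stand 13 mm farther back than shut.
Start: joints at [1.243, 0.469, -0.049, 1.532, 0.024, 1.141, -0.082], TCP at [0.199, -0.645, 0.242] pointing down, gripper open.
Joint ranges: [-2.59, 2.59], [-0.33, 1.99], [-1.39, 1.29], [0.1, 2.45], [-1.04, 4.18], [0.21, 1.99], [-2.66, 2.66]. Speed limits (rad/s): [2.57, 2.57, 3.14, 3.14, 3.14, 3.14, 3.14].

INTERFACE

Orientations are given as [roll, pitch, yaw] about the fixed x, y, z axes, in that order (R = Rz(yaw) Ry(pitch) Rx(roll)).
In Python, from plant import robot gives the robot as it stands. Calls block until the motion is done:
- robot.goto(position, orientation): joint-space move of the TCP to a pose.
- robot.move_straight(position, vel=0.15, attitude=None, contact_N=None): straight line of the TCP; attitude=None keeps the orientation; vel is the mean speed in m/s. With contact_N (N) it stops when the force on the tool has changed by that much, and returns True; else False.
- robot.move_joints(angles): joint-space move.
- robot.grip(opening, strength=None): opening from 0.0 (shut) to 1.0 (fully open); strength is the grip in N (None keeps the last); returns when the fingers have stopped.
- robot.sleep(seconds).
- robot.inverse_kinematics(position, orientation): joint angles nearest the present ones, or None.
- robot.sense(): the state.
- robot.grab_frame(name): name is "side" or "top"; returns a dict with "image" (420x560x3 uint8, red, green, blue), "range_z" (420x560 float32, m along the optical axis (not along the pixel's ray), 0 where there is no reading), "fx", "fy", "cx", "cy" (pixels), "dist_coeffs" ([k1, k2, p1, p2, k3] as OpenCV has them; the pictures are not rectified), "R" (3x3) and "t" (3): a world point X has camera coordinates R X + t. Camera axes: x right, y down, z forward; pixel columns grow to the right and rows downward; lengths in m; the calibration is good to about 2 mm. A picture is of the moment at which its call begins.
A pose or a line that the arm cannot do raises robot.IKError and nothing moves.
- robot.close_job(): hands the job in; it is judged then, once.
The state is a dict: "t": time; "joint_pos": joint angles; "joint_velocities": joint speeds; "effort": joint torques, N m; "tcp_pos": TCP position; "tcp_rot": TCP orientation; "wrist_force": force on the tool from outside, world axes, zero at the start; "torque": the same for the moment, N m; "opening": opening from 0.0 (shut) to 1.0 (fully open); "gripper_force": force on a finger pad.
Only numpy, scipy, OpenCV 4.12 (cv2) and the standard library are available. Lean on these libraries where they do the work, as an engineer would, in place of code of your own. Each camera call takes 0.05 s, during which the arm holds its last target. There are 200 camera calls.

## Working session

There is one attempt and no reset: what is moved stays moved. The work goes in short steps, each a Python script; the robot and the scene stay as the last script left them, time stands still between calls to the robot, and variables do not carry over. Pictures are saved under pics/ and viewed, at most 10 in all, crops included, and the job is handed in when it is done.

```bash
mkdir -p pics; cat > h.py <<'E'
import numpy as np, cv2
from plant import robot
def cloud(f):
    h,w=f["range_z"].shape
    K=np.array([[f["fx"],0,f["cx"]],[0,f["fy"],f["cy"]],[0,0,1]])
    uv=np.stack(np.meshgrid(np.arange(w),np.arange(h)),-1).reshape(-1,1,2).astype(np.float64)
    n=cv2.undistortPoints(uv,K,np.array(f["dist_coeffs"],float)).reshape(h,w,2)
    z=f["range_z"].astype(float)
    c=np.dstack([n[...,0]*z,n[...,1]*z,z])
    P=(c-np.array(f["t"]))@np.array(f["R"])
    P[z==0]=np.nan
    return P
def save(f,n): cv2.imwrite("pics/"+n,f["image"][...,::-1])
E
python3 - <<'E'
from h import *
s=robot.sense(); print(s["t"],s["tcp_pos"],s["tcp_rot"],robot.nose_length)
ims=[]
for n in("top","side"):
    f=robot.grab_frame(n); save(f,n+"0.png"); np.save(n+"0.npy",cloud(f)); np.save(n+"i.npy",f["image"])
    print(n,np.array(f["R"]).round(2).tolist(),-np.array(f["R"]).T@f["t"])
E
```

```text
0.0 [ 0.19856848 -0.64453797  0.24127088] [-3.13964220e+00  5.16185979e-05  2.98868643e-01] 0.011
top [[0.01, -1.0, 0.02], [-0.99, -0.01, -0.13], [0.13, -0.01, -0.99]] [ 0.31838496 -0.35075532  0.91500868]
side [[-0.97, -0.23, -0.01], [-0.12, 0.53, -0.84], [0.2, -0.82, -0.54]] [0.27309722 0.3159724  0.54096689]
```

View pics/top0.png

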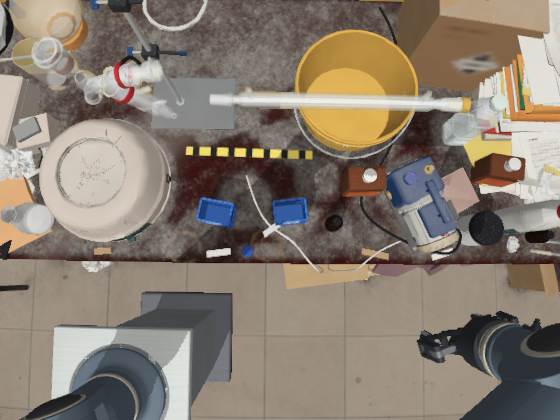

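View pics/side0.png

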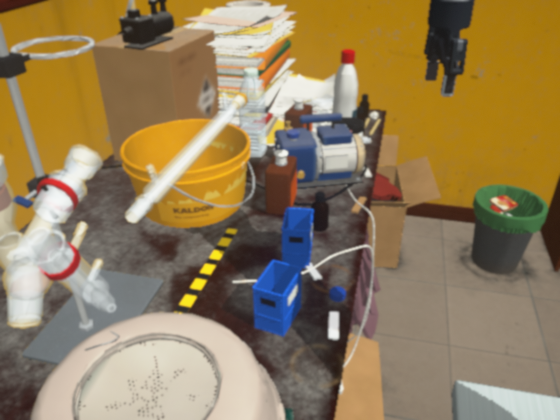

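The top view shows crates at px (216,211) and (290,211), the stripe from (186,150) to (312,155), bottle at (334,223), stopper at (248,252) and tin at (365,180). A bowl lies to the left and a pipe beyond the stripe.

```bash
python3 - <<'E'
from h import *
for n in("top","side"):
    P=np.load(n+"0.npy"); im=np.load(n+"i.npy"); hsv=cv2.cvtColor(im,cv2.COLOR_RGB2HSV)
    H,S,V=[hsv[...,i].astype(int) for i in range(3)]
    desk=(P[...,0]>.3)&(P[...,0]<.9)&(P[...,2]<.2)
    blue=(H>105)&(H<125)&(S>170)&desk
    yel=(H>22)&(H<33)&(S>130)&(abs(P[...,2])<.012)&desk
    for nm,m,a in(("blue",blue,25),):
        k,l,st,c=cv2.connectedComponentsWithStats(m.astype(np.uint8))
        for i in range(1,k):
            if st[i,4]>a:
                Q=P[l==i]; 
                print(n,nm,c[i].round(),st[i,4],"min",np.nanpercentile(Q,2,axis=0).round(3),"max",np.nanpercentile(Q,98,axis=0).round(3))
                T=Q[abs(Q[:,2]-.08)<.008]
                if len(T)>10: 
                    r=cv2.minAreaRect((T[:,:2]*1000).astype(np.float32)); print("  rim",len(T),r,T[:,2].mean().round(4))
    Q=P[yel]; Q=Q[(Q[:,0]>.5)&(Q[:,0]<.75)]
    if len(Q)>20: print(n,"yellow",len(Q),cv2.minAreaRect((Q[:,:2]*1000).astype(np.float32)),Q[:,2].mean())
P=np.load("top0.npy")
for nm,(u,v) in dict(bottle=(334,223),tin=(362,185),bowlR=(166,180),bowl=(150,225),pipetip=(216,99),pipeR=(300,102),desk=(250,180),edge=(250,259),stop=(248,252)).items(): print(nm,P[v,u].round(3))
# heights between x .38-.75, y range: obstacles
Q=P.reshape(-1,3); m=(Q[:,2]>.03)&(Q[:,0]>.4)&(Q[:,0]<.75)&(Q[:,1]<.3)&(Q[:,1]>-.45)
for a in np.arange(.40,.8,.04):
    print(round(a,2),[int(1000*np.nanmax(np.r_[0,Q[(abs(Q[:,0]-a)<.02)&(abs(Q[:,1]-b)<.02),2]])) for b in np.arange(.16,-.5,-.04)])
E
```

```text
top blue [216. 212.] 742 min [ 0.385 -0.256  0.001] max [ 0.437 -0.186  0.082]
  rim 144 ((411.8602600097656, -220.58534240722656), (69.24977111816406, 45.454463958740234), 78.35572814941406) 0.0793
top blue [289. 210.] 725 min [ 0.39  -0.413  0.   ] max [ 0.439 -0.346  0.082]
  rim 145 ((414.3563537597656, -379.73309326171875), (48.94432830810547, 69.472412109375), 6.553516864776611) 0.0796
top blue [247. 250.] 74 min [ 0.32  -0.297  0.01 ] max [ 0.34  -0.277  0.015]
top yellow 740 ((561.907958984375, -284.9471435546875), (301.0851745605469, 23.068449020385742), 88.34943389892578) 0.0008391348810328901
side blue [284. 274.] 3976 min [ 0.385 -0.414  0.006] max [ 0.439 -0.181  0.081]
  rim 893 ((411.3616027832031, -298.2270202636719), (236.54112243652344, 58.23048400878906), 89.8765869140625) 0.0779
side blue [338. 292.] 111 min [ 0.318 -0.293  0.008] max [ 0.338 -0.274  0.014]
side yellow 770 ((561.04150390625, -315.1592712402344), (244.94818115234375, 24.30021858215332), 88.3610610961914) 0.0012470634404692117
bottle [ 0.389 -0.475  0.077]
tin [ 0.467 -0.531  0.102]
bowlR [ 0.483 -0
[... 241 characters left out ...]
7, 82, 84, 5, 79]
0.44 [121, 130, 131, 121, 129, 130, 128, 62, 4, 83, 85, 7, 7, 82, 83, 3, 4]
0.48 [126, 130, 129, 118, 119, 130, 129, 66, 3, 4, 3, 7, 4, 5, 4, 5, 3]
0.52 [123, 130, 131, 120, 128, 130, 129, 63, 4, 3, 4, 6, 5, 4, 4, 4, 4]
0.56 [61, 129, 130, 130, 138, 133, 126, 5, 5, 6, 5, 4, 5, 5, 62, 139, 139]
0.6 [62, 0, 128, 362, 366, 277, 292, 305, 301, 161, 167, 169, 170, 170, 169, 169, 169]
0.64 [58, 5, 3, 363, 367, 279, 294, 306, 405, 405, 404, 203, 200, 175, 173, 173, 173]
0.68 [5, 5, 4, 4, 217, 220, 406, 413, 405, 257, 405, 4, 4, 4, 139, 11, 11]
0.72 [143, 3, 1, 0, 2, 18, 18, 20, 18, 19, 18, 6, 4, 4, 139, 101, 13]
0.76 [144, 4, 4, 0, 0, 0, 15, 17, 16, 16, 14, 5, 3, 4, 138, 140, 121]
```

```bash
python3 - <<'E'
from h import *
robot.grip(0.4); print(robot.nose_length, robot.sense()["opening"])
for nm,c,yaw in(("R",(.4144,-.3797),.114),("L",(.4119,-.2206),-.202)):
    d=np.array([np.cos(yaw),np.sin(yaw)])
    for p in(0,-.2,-.4):
        for b,z in((.06,.25),(.06,.08),(.0,.08),(-.1,.02)):
            q=np.array(c)-d*(.024+b); r=robot.inverse_kinematics([*q,z],[np.pi,p,yaw])
            print(nm,p,b,z,None if r is None else np.round(r,2))
E
```

```text
0.011 0.39840554030510034
R 0 0.06 0.25 [ 0.89  0.2  -0.12  1.9   0.03  1.04 -0.7 ]
R 0 0.06 0.08 [ 0.86  0.42 -0.1   2.06  0.06  0.66 -0.73]
R 0 0.0 0.08 [ 0.78  0.46 -0.1   1.98  0.07  0.7  -0.83]
R 0 -0.1 0.02 [ 0.65  0.64 -0.1   1.85  0.09  0.66 -0.96]
R -0.2 0.06 0.25 [ 1.04  0.16 -0.18  1.97 -0.17  0.91 -0.49]
R -0.2 0.06 0.08 [ 1.04  0.4  -0.2   2.13 -0.18  0.52 -0.44]
R -0.2 0.0 0.08 [ 0.94  0.44 -0.2   2.06 -0.14  0.53 -0.57]
R -0.2 -0.1 0.02 [ 0.78  0.6  -0.18  1.94 -0.08  0.46 -0.75]
R -0.4 0.06 0.25 [ 1.21  0.14 -0.25  2.04 -0.44  0.82 -0.21]
R -0.4 0.06 0.08 [ 1.28  0.42 -0.36  2.18 -0.52  0.42 -0.03]
R -0.4 0.0 0.08 [ 1.16  0.45 -0.36  2.13 -0.46  0.4  -0.19]
R -0.4 -0.1 0.02 [ 0.99  0.62 -0.35  2.03 -0.35  0.27 -0.4 ]
L 0 0.06 0.25 [ 0.73 -0.01 -0.28  2.13 -0.    1.01 -1.32]
L 0 0.06 0.08 [ 0.62  0.27 -0.2   2.33  0.1   0.56 -1.43]
L 0 0.0 0.08 [ 0.57  0.34 -0.18  2.21  0.11  0.6  -1.47]
L 0 -0.1 0.02 [ 0.47  0.55 -0.13  2.02  0.12  0.57 -1.51]
L -0.2 0.06 0.25 [ 0.86 -0.1  -0.34  2.23 -0.13  0.82 -1.17]
L -0.2 0.06 0.08 [ 0.68  0.21 -0.22  2.44 -0.03  0.3  -1.27]
L -0.2 0.0 0.08 [ 0.59  0.28 -0.17  2.33  0.    0.34 -1.34]
L -0.2 -0.1 0.02 [ 0.46  0.5  -0.08  2.16  0.01  0.29 -1.39]
L -0.4 0.06 0.25 [ 1.   -0.18 -0.39  2.34 -0.38  0.64 -0.89]
L -0.4 0.06 0.08 None
L -0.4 0.0 0.08 None
L -0.4 -0.1 0.02 None
```

```bash
cat >> h.py <<'E'
C={"R":((.4144,-.3797),.114),"L":((.4119,-.2206),-.202)}
def pose(k,b,z):
    c,yaw=C[k]; d=np.array([np.cos(yaw),np.sin(yaw)])
    return [*(np.array(c)-d*(.024+b)),z]
def tip(k,z=.077):
    yaw=C[k][1]; o=[np.pi,0,yaw]
    robot.goto(pose(k,.05,.25),o)
    robot.move_straight(pose(k,.05,z),vel=.12)
    print("contact",robot.move_straight(pose(k,-.015,z),vel=.03,contact_N=1.0),robot.sense()["tcp_pos"],robot.sense()["wrist_force"])
    robot.move_straight(pose(k,-.036,z),vel=.03); robot.sleep(.4)
    print(robot.sense()["t"],robot.sense()["tcp_pos"],robot.sense()["wrist_force"])
E
python3 - <<'E'
from h import *
tip("R")
f=robot.grab_frame("side"); save(f,"s1.png")
E
```

```text
contact True [ 0.38287395 -0.38293936  0.07663858] [-0.46381089 -0.74796017  0.38721519]
6.7667 [ 0.42627971 -0.37834371  0.07700432] [-0.70625364  0.15623808  0.17561994]
```

View pics/s1.png

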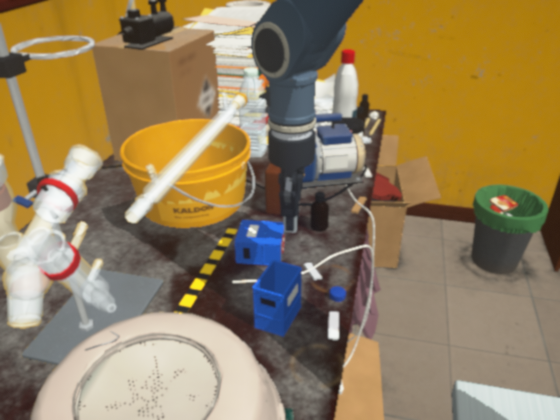

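The right crate (px ~(260,243)) has tipped onto its far wall, with something reddish at its underside. Now the left one.

```bash
cat >> h.py <<'E'
def locate(P,im):
    hsv=cv2.cvtColor(im,cv2.COLOR_RGB2HSV).astype(int); H,S=hsv[...,0],hsv[...,1]
    m=(H>105)&(H<125)&(S>150)&(P[...,0]>.38)&(P[...,0]<.65)&(P[...,2]<.1)&(P[...,2]>.03)&(P[...,1]<-.14)&(P[...,1]>-.46)
    k,l,st,c=cv2.connectedComponentsWithStats(m.astype(np.uint8))
    for i in range(1,k):
        if st[i,4]>60:
            Q=P[l==i]; print(c[i].round(),st[i,4],cv2.minAreaRect((Q[:,:2]*1000).astype(np.float32)),"z",np.median(Q[:,2]).round(4))
E
python3 - <<'E'
from h import *
robot.move_straight(pose("R",-.02,.15),vel=.15)
tip("L")
robot.move_straight(pose("L",.02,.2),vel=.15)
f=robot.grab_frame("top"); save(f,"t2.png"); locate(cloud(f),f["image"])
f=robot.grab_frame("side"); save(f,"s2.png"); print(robot.sense()["t"])
a,b=cv2.imread("pics/t2.png")[120:270,150:390],cv2.imread("pics/s2.png")[190:340,200:440]
cv2.imwrite("pics/c2.png",cv2.resize(np.vstack([a,b]),None,fx=2,fy=2,interpolation=cv2.INTER_CUBIC))
E
```

```text
contact True [ 0.37890506 -0.21370722  0.07670165] [-0.85216209  0.18810526 -1.01125684]
13.3333 [ 0.42362952 -0.22302211  0.07701378] [-0.39853025 -0.40929428 -0.69974531]
[223. 185.] 951 ((476.8423767089844, -231.58665466308594), (69.61483764648438, 79.57817077636719), 79.28180694580078) z 0.0481
[286. 183.] 924 ((480.7967529296875, -372.2936096191406), (80.88128662109375, 70.14459228515625), 6.90545129776001) z 0.0481
14.4833
```

View pics/c2.png

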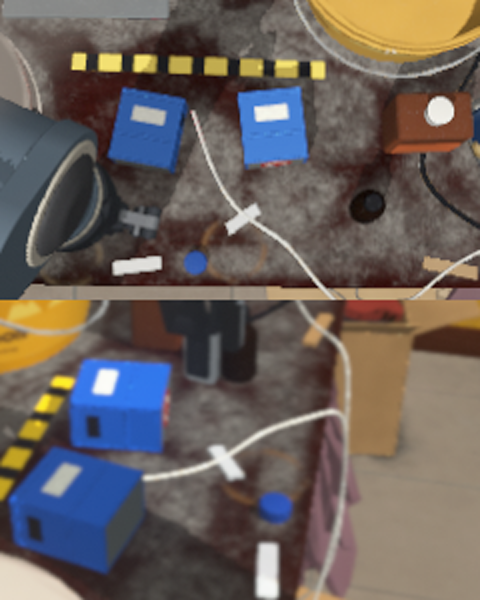

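The right crate shows the red and white underside and the left one plain grey, so the right crate is stamped. Before pushing, I'll check the bucket and its handle near the crate's end position.

```bash
python3 - <<'E'
from h import *
for n in("top","side"):
    P=np.load(n+"0.npy").reshape(-1,3)
    print(n)
    for a in np.arange(.52,.65,.01):
        print(round(a,2),[(lambda q:(int(1000*q.min()),int(1000*q.max())) if len(q) else 0)(P[(abs(P[:,0]-a)<.005)&(abs(P[:,1]-b)<.0075),2]) for b in np.arange(-.31,-.46,-.015)])
cv2.imwrite("pics/b.png",np.vstack([cv2.resize(cv2.imread("pics/top0.png")[90:170,270:420],(600,320)),cv2.resize(cv2.imread("pics/side0.png")[150:260,160:310],(375,275))[:, :].copy() if 0 else cv2.resize(cv2.imread("pics/side0.png")[160:230,150:300],(600,280))]))
E
```

```text
top
0.52 [(-2, 3), (-3, 3), (-2, 2), (-2, 2), (-2, 3), (-2, 3), (-3, 3), (-3, 3), (-3, 2), (-3, 2), (-3, 2)]
0.53 [(-2, 3), (-2, 2), (-2, 3), (-2, 4), (-2, 2), (-2, 4), (-3, 1), (-3, 3), (-2, 2), (-3, 3), (-2, 4)]
0.54 [(-4, 4), (-3, 3), (-3, 3), (-2, 4), (-3, 4), (-3, 2), (-3, 3), (-2, 3), (-4, 2), (-4, 1), (-2, 4)]
0.55 [(-3, 3), (-3, 3), (-3, 5), (-3, 3), (-1, 4), (-3, 5), (-2, 2), (-3, 2), (-2, 3), (-3, 45), (-3, 44)]
0.56 [(-1, 3), (-3, 3), (-1, 4), (-1, 5), (-3, 4), (-2, 3), (-4, 3), (-1, 5), (-3, 50), (-4, 136), (-2, 139)]
0.57 [(-2, 4), (-3, 2), (-2, 3), (-1, 4), (-2, 3), (-2, 3), (-4, 2), (-2, 2), (-4, 135), (-4, 139), (-1, 138)]
0.58 [(-3, 3), (-3, 4), (-4, 1), (-3, 2), (-2, 2), (-2, 3), (-3, 3), (-1, 68), (-4, 138), (-3, 138), (-3, 75)]
0.59 [(-2, 2), (-3, 2), (-3, 3), (-2, 3), (-3, 2), (-2, 2), (-3, 73), (-2, 137), (-2, 139), (-2, 73), (-3, 0)]
0.6 [(-3, 4), (-4, 4), (-3, 3), (-2, 3), (-2, 3), (-3, 4), (-2, 85), (-3, 138), (-2, 134), (-2, 18), 0]
0.61 [(-3, 161), (-2, 160), (-3, 161), (-2, 158), (-2, 159), (-3, 159), (-3, 159), (-2, 160), (-3, 160), (153, 160), (154, 161)
[... 1122 characters left out ...]
 (0, 2), (0, 2), (-1, 2), (-1, 3), (-1, 2), (-1, 75), (0, 137), (0, 138), (0, 95), (0, 22)]
0.6 [(0, 3), (-1, 1), (-2, 2), (-1, 2), (-2, 1), (0, 3), (-1, 82), (-1, 138), (-1, 104), (-1, 41), (-1, 0)]
0.61 [(0, 162), (-1, 161), (-1, 159), (-1, 163), (-1, 162), (0, 161), (0, 159), (0, 162), (-1, 160), (0, 161), (151, 163)]
0.62 [(-1, 172), (0, 171), (-1, 172), (-1, 172), (-1, 171), (0, 172), (-1, 170), (0, 171), (-2, 171), (145, 171), (146, 171)]
0.63 [(-1, 172), (-1, 174), (-1, 172), (-1, 172), (0, 173), (-1, 173), (-1, 173), (0, 172), (-1, 172), (170, 173), (171, 172)]
0.64 [(-2, 172), (0, 172), (-1, 172), (-1, 172), (0, 171), (-1, 171), (-1, 171), (0, 171), (0, 171), (167, 172), (167, 171)]
```

View pics/b.png

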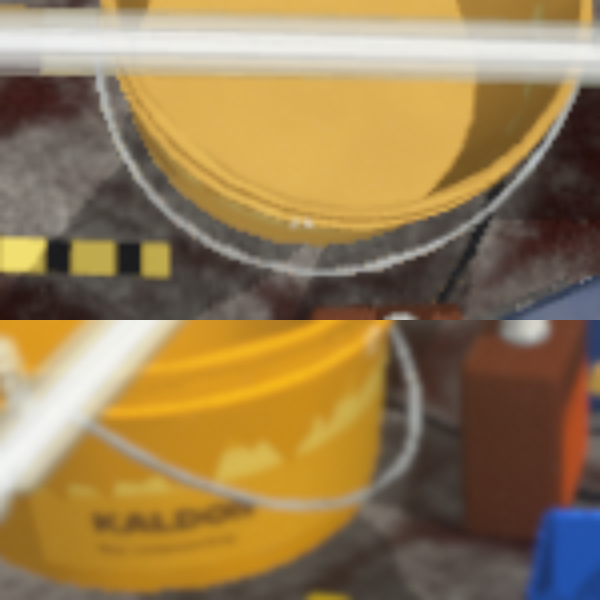

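The bucket handle hangs at z ≥ 70 mm near the crate's end position and the bucket body is outside its footprint, so the path is clear.

```bash
cat >> h.py <<'E'
def push(c,yaw,travel,z=.031):
    d=np.array([np.cos(yaw),np.sin(yaw)]); c=np.array(c); o=[np.pi,0,yaw]
    g=lambda s,z:[*(c+d*(s-.040-.011)),z]   # s = push distance
    robot.goto(g(-.025,.2),o); robot.move_straight(g(-.025,z),vel=.12)
    print(robot.move_straight(g(.012,z),vel=.03,contact_N=1.0),robot.sense()["tcp_pos"]-np.array(g(0,z)))
    robot.move_straight(g(travel,z),vel=.03); robot.sleep(.3)
    robot.move_straight(g(travel-.03,z),vel=.1); robot.move_straight(g(travel-.05,.2),vel=.15)
    f=robot.grab_frame("top"); save(f,"t3.png"); locate(cloud(f),f["image"])
    f=robot.grab_frame("side"); save(f,"s3.png"); locate(cloud(f),f["image"]); print(robot.sense()["t"])
E
python3 - <<'E'
from h import *
push((.4808,-.3723),.12,.076)
a,b=cv2.imread("pics/t3.png")[110:260,150:390],cv2.imread("pics/s3.png")[190:340,160:400]
cv2.imwrite("pics/c3.png",cv2.resize(np.vstack([a,b]),None,fx=2,fy=2))
E
```

```text
True [ 0.00230605  0.00069997 -0.00040152]
[219. 234.] 1102 ((555.95166015625, -361.9363098144531), (79.4708251953125, 73.9961166381836), 6.904428958892822) z 0.0481
[237. 288.] 1697 ((477.0285339355469, -230.42626953125), (73.06632232666016, 81.30384063720703), 79.93602752685547) z 0.0482
22.4083
```

View pics/c3.png

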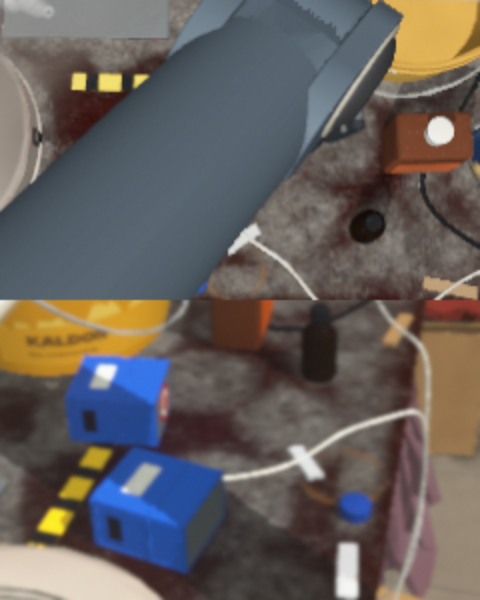

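The stamped crate is 4 mm short of the stripe's middle line (tolerance 25 mm). The plain crate is 86 mm before it, and the bottle, stopper and tin look unmoved.

```bash
python3 -c "
from plant import robot
print(robot.close_job())"
```

```text
the job is handed in; nothing more can be done
None
```

I handed the job in at about 22 s: both crates are tipped onto their far walls, the stamped one lies across the stripe about 4 mm short of its middle line, and the plain one lies about 86 mm before it; no verdict was returned.

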